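# Test a pump shaft freewheel by its lever

## Robot

A 6-joint arm with a two-finger parallel gripper is mounted at the origin on the work surface. World frame = base frame: x ahead of the robot, y to its left, z up, the work surface at z = 0. Lengths are in m, angles in rad, forces in N, time in s.
With the tool pointing down it reaches from about 0.25 to 0.775 m from the base axis. Payload 4 kg.
Tool frame: the origin (TCP) lies at the centre of the arm's flange, where the gripper is bolted on; the fingertips stand 199 mm ahead of it and the grasp point (between the pads) lies 180 mm ahead of it (robot.tcp_to_tips is the distance from the TCP to the fingertips, in m); z points along the fingers, y is the line along which they close (so a half turn about z gives the same grasp; the last joint's range is limited). The gripper opens to 94 mm and grips with 3 to 60 N. Pads are 16 mm wide; open, the fingers measure 119 mm over their backs; the gripper's body (75 mm by 177 mm) begins 78 mm behind the grasp point.
Start: joints at [-1.279, 0.087, 1.371, -0, 1.684, -0.103], TCP at [0.212, -0.508, 0.405] pointing down, gripper open.
Joint ranges: [-3.1, 3.1], [-0.76, 2.03], [0.27, 2.55], [-1.08, 4.22], [0.17, 2.65], [-2.57, 2.57]. Speed limits (rad/s): [2.79, 2.79, 3.14, 3.14, 3.14, 3.14].

## Interface

Orientations are given as [roll, pitch, yaw] about the fixed x, y, z axes, in that order (R = Rz(yaw) Ry(pitch) Rx(roll)).
In Python, from bench import telemetry, snapshot, ticket, robot gives the robot as it stands.
- The arm moves only by the tool apply_moves, never from a script. Its argument "moves" is a list that holds one entry, the list of rows, each a list of 5 numbers: the shift along the tool's x, y, z in units of 50 mm (1.0 is 50 mm), then the turn about the tool's z in units of 10 degrees (1.0 is 10 degrees), then the closure, from 0 (fully open) to 1 (shut). A call has 1 to 10 rows; each row is the pose to reach, as a shift and turn from the pose commanded when the call began, along the tool's axes at that moment; what a row does not reach only later rows make up. A row lasts 1/8 s, in which the tool goes at most 62.5 mm and 10.7 degrees, less where a joint would pass 70% of its speed; a pose out of reach is approached as far as the arm can. A call with a gripper value outside its range is refused whole. The fingers move at their own pace and stop on an object; the grip force is fixed at half the most. Time passes only in rows, so rows that repeat a pose let the fingers close. It gives the time, the measured TCP pose, the force, the opening and the grip force at its end, in the units of the state.
- telemetry.get_obs(): the state, without advancing time (a new reading comes with each control period).
- snapshot(name): name is "scene" or "side" or "wrist"; returns a dict with "image" (400x640x3 uint8, red, green, blue), "fovy" (degrees; the focal length in pixels is half the picture's height over the tangent of half this angle, whatever the lens; pixels are square), "cx", "cy" (the principal point, pixels), "D" ([k1, k2, p1, p2, k3] as OpenCV has them; the pictures are not rectified), "R" (3x3) and "t" (3): a world point X has camera coordinates R X + t. Camera axes: x right, y down, z forward; pixel columns grow to the right and rows downward; lengths in m; the calibration is good to about 2 mm. A picture is of the moment at which its call begins. There is no depth.
- ticket.close_job(): hands the job in; it is judged then, once.
The state is a dict: "time": time; "joint_positions": joint angles; "qvel": joint speeds; "joint_torque": joint torques, N m; "tool_pos": TCP position; "ee_rot": TCP orientation; "wrist_force": force on the tool from outside, world axes, zero at the start; "wrist_torque": the same for the moment, N m; "width": finger opening in m; "finger_force": force on a finger pad.
Only numpy, scipy, OpenCV 4.12 (cv2) and the standard library are available. Lean on these libraries where they do the work, as an engineer would, in place of code of your own. Each camera call takes 0.05 s, during which the arm holds its last target. There are 200 camera calls.

## Task

Test the freewheel on the pedestal with the toothed wheel, working it by the upright grip of its lever: swing the lever anticlockwise seen from above, the way it runs loose, round to its stop. Then swing it back clockwise, the way it grips and carries the wheel along, until the brass pointer on the wheel points at the upright tab on the pedestal, and let go. Move the toothed wheel by the lever only, and leave alone the lever of the similar pedestal with the smooth disc.

Things in the scene. Friction and masses are not known exactly. Their poses are not given: they have to be found in the camera images.
- freewheel: Fixed dark grey bearing pedestal with the TOOTHED dark steel wheel (83 mm wide, 20 saw teeth, top at 116 mm); foot 156 mm, top plate 132 mm wide at 90 mm. Origin: underside centre, on the axis of wheel and lever; z up; x points to the light grey upright tab (radius 57 mm, top 125 mm), the pointer's mark. Brass pointer on the wheel: axis to radius 38 mm, 8 mm wide.
- lever (a joint): Freewheel lever's angle, rad, growing anticlockwise from above: 0 at the clockwise stop pin (lever then points 137 deg anticlockwise of the pedestal's x), 1.45 at the other. Anticlockwise it runs loose over the teeth (under 2 N at the grip). Clockwise it is loose for up to a tooth (0.31 rad), then a plunger catches and the wheel turns along, rad for rad (about 3 N). Stays where left.
- wheel (a joint): Angle of the toothed wheel, rad, growing anticlockwise from above: 0 with the pointer right at the tab; starts 0.62 to 0.85. Friction (0.2 N m) keeps it where it is left; the lever can carry it clockwise only.
- lever_grip (a point): Point on the freewheel lever's grip, a plain upright steel post 22 mm in diameter, 105 mm from the axis, rising from 101 to 173 mm above the table; the point is on its centre line, 152 mm above the table. The post is one with the lever and may turn between the fingers. All else on the pedestal stays below 127 mm.
- plain_grip (a point): The same point on the like post of the other pedestal, the one with a SMOOTH disc in place of the toothed wheel: not to be moved.
Things that resemble listed ones, but are neither listed nor needed, are in the scene too. What is shaped like the freewheel but blue or red is not meant.

How it is judged:
On the way:
1. the freewheel's lever is swung anticlockwise to its stop (within about 11 degrees of it) while the wheel stays behind (value of joint lever above 1.25 rad and value of joint wheel above 0.45 rad), for 0.1 s.
At the end, for the whole second after the job is handed in: The lever has been to its anticlockwise stop and then carried the wheel clockwise, so that the pointer points at the tab within 0.2 rad (11 degrees), and the wheel is at rest; the lever may be left anywhere (value of joint wheel between -0.2 and 0.2 rad and not (velocity of joint wheel above 0.05 rad/s or velocity of joint wheel below -0.05 rad/s)); the robot touches nothing.
It fails at once if the toothed wheel or its pointer is pushed directly by the robot (over 1 N) (contact force between any of the fingers, the arm and wheel above 1 N).
It fails at once if the lever of the smooth-disc pedestal is moved (its grip by over 15 mm) (distance of plain_grip from where it was at the start of the episode above 0.015 m).
It also fails if it takes over 42 s, if anything falls off the work surface, if the arm or the gripper's body presses on something with over 40 N, if the wrist force passes 120 N, or if a joint passes its speed limit or range.

## Working session

There is one attempt and no reset: what is moved stays moved. The work goes in short steps, Python scripts to look and compute and a tool call to move; the robot and the scene stay as the last step left them, time stands still between calls to the robot, and variables do not carry over. Pictures are saved under pics/ and viewed, at most 10 in all, crops included, and the job is handed in when it is done.

Besides the shell and the picture viewer there is one more tool, called after "Request:" by a JSON object that holds its "method" and its "body". apply_moves: Moves the arm, as the interface text tells. Its arguments: {"type":"object","properties":{"moves":{"type":"array","items":{"type":"array","items":{"type":"array","items":{"type":"number"}}}}},"required":["moves"]}

```bash
mkdir -p pics
cat > h.py <<'E'
import numpy as np, cv2
from bench import telemetry, snapshot, ticket, robot
def K(s):
    f=200/np.tan(np.radians(s["fovy"])/2); return np.array([[f,0,s["cx"]],[0,f,s["cy"]],[0,0,1.]])
def save(s,fn,crop=None,scale=1):
    im=s["image"][:,:,::-1]
    if crop: x0,y0,x1,y1=crop; im=im[y0:y1,x0:x1]
    cv2.imwrite("pics/"+fn,cv2.resize(im,None,fx=scale,fy=scale,interpolation=cv2.INTER_CUBIC))
def back(s,px,z):
    p=cv2.undistortPoints(np.array(px,float).reshape(-1,1,2),K(s),np.array(s["D"],float)).reshape(-1,2)
    R=np.array(s["R"]);t=np.array(s["t"]);c=-R.T@t
    d=np.c_[p,np.ones(len(p))]@R
    z=np.broadcast_to(z,len(p))
    return c+d*((z-c[2])/d[:,2])[:,None]
def proj(s,X):
    r=cv2.Rodrigues(np.array(s["R"],float))[0]
    return cv2.projectPoints(np.array(X,float).reshape(-1,1,3),r,np.array(s["t"],float),K(s),np.array(s["D"],float))[0].reshape(-1,2)
E
python3 - <<'E'
from h import *
import pickle
for n in ("scene","side"):
    s=snapshot(n); pickle.dump(s,open(n+".pkl","wb")); save(s,n+"1.png",scale=1.25)
    R=np.array(s["R"]);print(n,-R.T@np.array(s["t"]),R[2],s["fovy"])
o=telemetry.get_obs();print(o["time"],o["tool_pos"],o["ee_rot"],o["width"])
E
```

```text
scene [0.9210765  1.06376608 0.7236475 ] [-0.39633931 -0.76273367 -0.51103082] 47.35435717469822
side [0.86566598 1.33678843 1.0179126 ] [-0.29055873 -0.75024185 -0.59389628] 45.38336295075867
0.1 [ 0.21150423 -0.50761126  0.40364945] [-3.13967546e+00 -1.84034817e-04  3.94793835e-01] 0.09413082779070997
```

View pics/scene1.png

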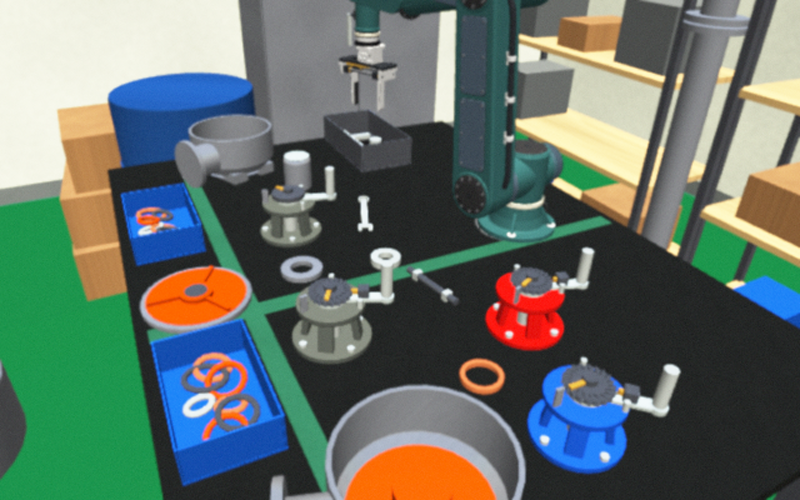

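View pics/side1.png

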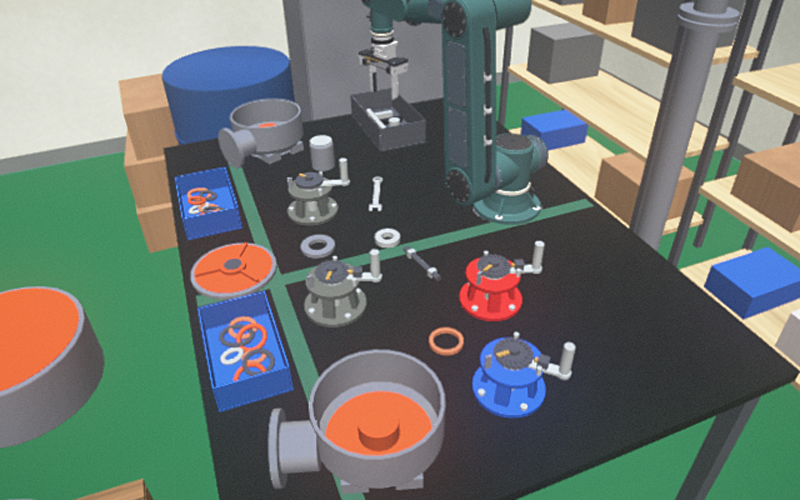

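Two grey candidates show in the scene view: the near pedestal at about (332,305) and the far one at about (290,210). Those at (525,300) red and (585,405) blue are excluded by colour. An enlarged crop should show which grey one has the teeth.

Run:
```python
from h import *
import pickle
S=pickle.load(open("side.pkl","rb"));C=pickle.load(open("scene.pkl","rb"))
def cr(s,b,sz):
    x0,y0,x1,y1=b; return cv2.resize(s["image"][y0:y1,x0:x1,::-1],sz,interpolation=cv2.INTER_CUBIC)
b=[(C,(220,190,330,290)),(C,(200,125,280,198)),(S,(230,190,320,272)),(S,(220,120,290,184))]
t=[cr(s,x,(400,300)) if 0 else cr(s,x,(int(300*(x[2]-x[0])/(x[3]-x[1])),300)) for s,x in b]
t=[cv2.copyMakeBorder(i,0,0,0,400-i.shape[1],cv2.BORDER_CONSTANT) for i in t]
cv2.imwrite("pics/crop.png",np.vstack([np.hstack(t[:2]),np.hstack(t[2:])]))
```

```text
(no output)
```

View pics/crop.png

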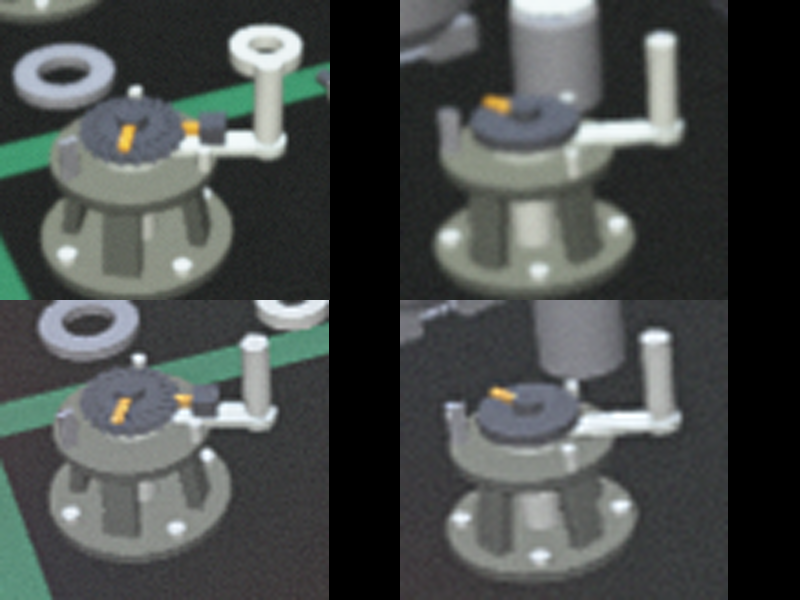

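The near pedestal, with its wheel at scene px (264,233), has saw teeth and a plunger block, so it is the freewheel. The far one is smooth. Next I measure the axis, tab and post.

Run:
```python
from h import *
import pickle
C=pickle.load(open("scene.pkl","rb"));S=pickle.load(open("side.pkl","rb"))
z=[.116,.125,.173,0]
P={}
for n,s,px in (("scene",C,[(264.3,232.7),(242.7,237),(309.3,212)]),("side",S,[(265.5,217.9),(248.3,220.3),(300,202)])):
    p=back(s,px,z[:3]); a,t,g=p; print(n,p.round(4).tolist())
    at=lambda v:np.degrees(np.arctan2(v[1],v[0]))
    print(" tab r,ang",np.hypot(*(t-a)[:2]),at(t-a)," grip r,ang",np.hypot(*(g-a)[:2]),at(g-a))
    P[n]=p
print(back(C,[(232,173)],.116), "smooth axis; its post", back(C,[(264,135)],.173))
```

```text
scene [[0.6265, 0.2449, 0.116], [0.6807, 0.2524, 0.125], [0.5332, 0.2887, 0.173]]
 tab r,ang 0.054737423391944956 7.841624724977846  grip r,ang 0.10304260199048285 154.89061850219744
side [[0.6227, 0.2473, 0.116], [0.675, 0.2494, 0.125], [0.5244, 0.2847, 0.173]]
 tab r,ang 0.05241544719279474 2.2805215405095756  grip r,ang 0.10508980904589278 159.17400443597225
[[ 0.60257183 -0.07084176  0.116     ]] smooth axis; its post [[ 0.46600922 -0.16576323  0.173     ]]
```

Request:
{"method": "apply_moves", "body": {"moves": [[[0.8,-0.82,0,0,0],[1.6,-1.64,0,0,0],[2.4,-2.46,0,0,0],[3.2,-3.28,0,0,0],[4.0,-4.1,0,0,0],[4.8,-4.92,0,0,0],[5.6,-5.74,0,0,0],[6.4,-6.56,0,0,0],[7.2,-7.38,0,0,0],[8.0,-8.2,0,0,0]]]}}

```text
time: 1.35
tool_pos: [0.4232, 0.0266, 0.4044]
ee_rot: [3.141, 0.0, 0.395]
wrist_force: [1.1, -0.4, -0.0]
width: 0.0939
finger_force: 0.0
```

Request:
{"method": "apply_moves", "body": {"moves": [[[0.8,-0.8,0,0,0],[1.6,-1.6,0,0,0],[2.4,-2.4,0,0,0],[3.2,-3.2,0,0,0],[3.6,-3.7,0,0,0],[3.97,-4.03,0,0,0],[3.97,-4.03,0,0,0]]]}}

```text
time: 2.22
tool_pos: [0.529, 0.2882, 0.4032]
ee_rot: [3.141, 0.002, 0.397]
wrist_force: [-0.0, -0.2, -0.5]
width: 0.0936
finger_force: 0.0
```

Run:
```python
from h import *
s=snapshot("wrist");save(s,"w1.png")
import pickle;pickle.dump(s,open("w1.pkl","wb"))
o=telemetry.get_obs();print(o["time"],o["tool_pos"],o["ee_rot"],o["joint_positions"])
print("pred axis,tab,grip px",proj(s,[(.6245,.246,.116),(.678,.251,.125),(.529,.287,.173)]))
```

```text
2.275 [0.52879162 0.28722335 0.40355761] [3.14102009e+00 2.31289679e-03 3.95674918e-01] [ 4.03527577e-01  2.04030946e-01  1.24116101e+00 -5.58951533e-04
  1.69871800e+00  1.57857766e+00]
pred axis,tab,grip px [[420.83988534 111.19783976]
 [454.4594896   32.03250091]
 [319.55815295 229.34647315]]
```

View pics/w1.png

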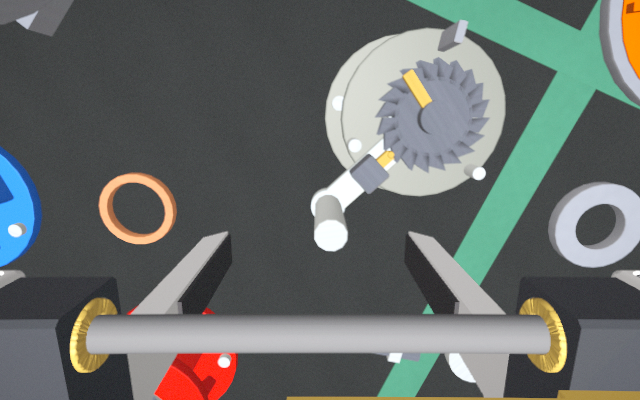

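The wrist picture shows the toothed wheel's hub at (433,118), pointer tip at (410,73), tab top at (461,28), and post top at (331,235) between the open fingers.

Run:
```python
from h import *
import pickle
s=pickle.load(open("w1.pkl","rb"))
a,t,g,p=back(s,[(433,118),(461,26),(331,235),(410,73)],[.116,.125,.173,.118])
at=lambda v:np.degrees(np.arctan2(v[1],v[0]))
for n,q in (("a",a),("tab",t),("grip",g),("ptr",p)): print(n,q.round(4),np.hypot(*(q-a)[:2]).round(4),at(q-a).round(1))
```

```text
a [0.6236 0.2355 0.116 ] 0.0 0.0
tab [0.6829 0.2487 0.125 ] 0.0608 12.6
grip [0.5283 0.2788 0.173 ] 0.1047 155.5
ptr [0.6447 0.2656 0.118 ] 0.0368 54.9
```

Request:
{"method": "apply_moves", "body": {"moves": [[[-0.08,0.15,0.4,0,0],[-0.08,0.15,0.9,0,0],[-0.08,0.15,1.3,0,0],[-0.08,0.15,1.43,0,0],[-0.08,0.15,1.43,0,0.8],[-0.08,0.15,1.43,0,0.85],[-0.08,0.15,1.43,0,0.9],[-0.08,0.15,1.43,0,0.9],[-0.08,0.15,1.43,0,0.9],[-0.08,0.15,1.43,0,0.9]]]}}

```text
time: 3.52
tool_pos: [0.528, 0.2785, 0.3332]
ee_rot: [3.141, -0.0, 0.395]
wrist_force: [0.7, 0.1, 0.2]
width: 0.0376
finger_force: 0.0
```

Run:
```python
from h import *
s=snapshot("wrist");save(s,"w2.png")
import pickle;pickle.dump(s,open("w2.pkl","wb"))
o=telemetry.get_obs();print(o["time"],o["tool_pos"],o["ee_rot"],o["width"],o["finger_force"],o["wrist_force"])
A=np.array([.624,.237]);G=np.array(o["tool_pos"])[:2];r0=G-A
print(np.hypot(*r0),np.degrees(np.arctan2(r0[1],r0[0])))
y=o["ee_rot"][2];ux=np.array([np.cos(y),np.sin(y)]);uy=np.array([np.sin(y),-np.cos(y)])
for d in range(8,81,8):
    c,q=np.cos(np.radians(d)),np.sin(np.radians(d)); v=np.array([[c,-q],[q,c]])@r0-r0
    print(d,(v@ux/.05).round(2),(v@uy/.05).round(2))
```

```text
3.575 [0.52800529 0.27852306 0.33313137] [3.14150295e+00 4.56889222e-05 3.94847134e-01] 0.03333308203417173 0.0 [ 0.10013607 -0.84935454  0.81533936]
0.10459039023898604 156.6088298944948
8 -0.2 0.22
16 -0.36 0.46
24 -0.49 0.72
32 -0.58 1.0
40 -0.63 1.29
48 -0.64 1.58
56 -0.61 1.87
64 -0.54 2.15
72 -0.43 2.42
80 -0.28 2.67
```

View pics/w2.png

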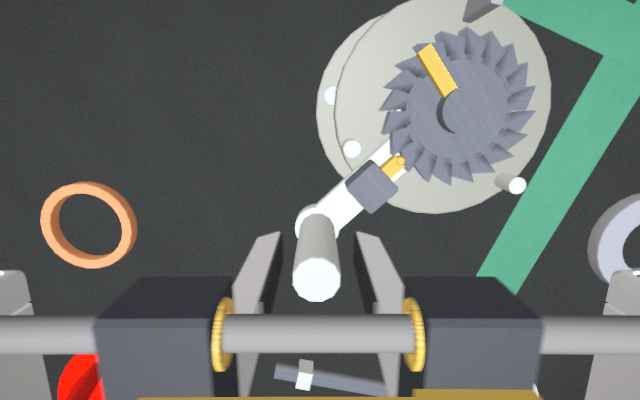

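The fingers straddle the post, whose top is at (317,280), and they are still closing. I let them shut, then start the swing.

Request:
{"method": "apply_moves", "body": {"moves": [[[0,0,0,0,0.95],[0,0,0,0,0.95],[0,0,0,0,0.95],[0,0,0,0,0.95]]]}}

```text
time: 4.08
tool_pos: [0.5277, 0.2788, 0.3331]
ee_rot: [-3.141, 0.001, 0.395]
wrist_force: [-2.3, 1.1, 0.7]
width: 0.0214
finger_force: 30.0
```

Request:
{"method": "apply_moves", "body": {"moves": [[[-0.2,0.22,0,0,0.95],[-0.36,0.46,0,0,0.95],[-0.49,0.72,0,0,0.95],[-0.58,1.0,0,0,0.95],[-0.63,1.29,0,0,0.95],[-0.64,1.58,0,0,0.95],[-0.61,1.87,0,0,0.95],[-0.54,2.15,0,0,0.95],[-0.49,2.29,0,0,0.95],[-0.49,2.29,0,0,0.95]]]}}

```text
time: 5.32
tool_pos: [0.5496, 0.1627, 0.3332]
ee_rot: [3.14, 0.001, 0.394]
wrist_force: [-2.0, -1.3, 2.1]
width: 0.0216
finger_force: 30.0
```

Run:
```python
from h import *
s=snapshot("wrist");save(s,"w3.png")
import pickle;pickle.dump(s,open("w3.pkl","wb"))
o=telemetry.get_obs();print(o["time"],o["tool_pos"],o["ee_rot"],o["width"],o["finger_force"],o["wrist_force"])
```

```text
5.375 [0.54949034 0.16287084 0.33319199] [3.14024430e+00 6.65638300e-04 3.93958263e-01] 0.021509186349139946 30.003275871276855 [-2.0171525  -1.54658272  1.77456832]
```

View pics/w3.png

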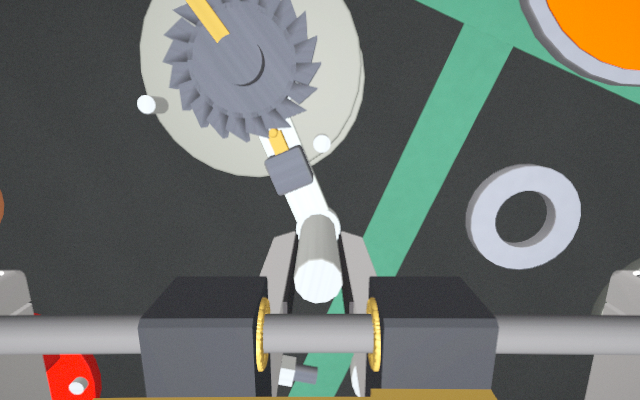

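Request:
{"method": "apply_moves", "body": {"moves": [[[0.03,0.07,0,0,0.95],[0.07,0.14,0,0,0.95],[0.07,0.14,0,0,0.95]]]}}

```text
time: 5.75
tool_pos: [0.5555, 0.158, 0.3332]
ee_rot: [3.141, 0.0, 0.395]
wrist_force: [-4.5, -1.5, 2.7]
width: 0.0213
finger_force: 30.0
```

Request:
{"method": "apply_moves", "body": {"moves": [[[0.05,0.06,0,0,0.95],[0.05,0.06,0,0,0.95]]]}}

```text
time: 6.0
tool_pos: [0.5588, 0.1559, 0.3332]
ee_rot: [3.14, 0.001, 0.394]
wrist_force: [-5.2, -2.5, 3.3]
width: 0.0215
finger_force: 30.0
```

Request:
{"method": "apply_moves", "body": {"moves": [[[0.06,0.06,0,0,0.95],[0.06,0.06,0,0,0.95]]]}}

```text
time: 6.25
tool_pos: [0.5615, 0.1548, 0.3331]
ee_rot: [-3.14, 0.006, 0.394]
wrist_force: [-11.0, -0.8, 6.6]
width: 0.0215
finger_force: 30.0
```

Run:
```python
from h import *
import pickle
s=snapshot("wrist");pickle.dump(s,open("w4.pkl","wb"));save(s,"w4.png")
o=telemetry.get_obs();print(o["time"],o["tool_pos"],o["wrist_force"])
```

```text
6.3 [0.56141926 0.1548028  0.33315019] [-10.97324001  -1.3926632    5.19536847]
```

View pics/w4.png

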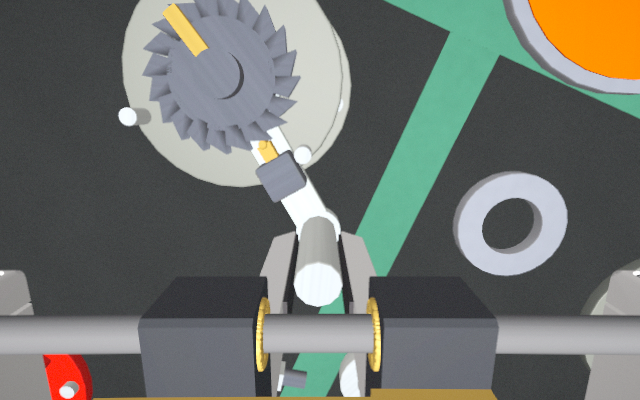

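The lever now touches the stop pin at (303,155), and the force rose to 11 N. The pointer tip is at (172,10) and hub at (218,73). Next: compute the way back.

Run:
```python
from h import *
import pickle
s=pickle.load(open("w4.pkl","rb"))
A=np.array([.624,.237])
at=lambda v:np.degrees(np.arctan2(v[1],v[0]))
h,p=back(s,[(218,73),(172,10)],.118)[:,:2]
print(h,p,at(p-h)-12.6,at(p-A)-12.6,np.hypot(*(p-A)))
G=np.array([.5614,.1548]);r0=G-A;y=.394
ux=np.array([np.cos(y),np.sin(y)]);uy=np.array([np.sin(y),-np.cos(y)])
for d in range(6,72,6):
    c,q=np.cos(np.radians(d)),-np.sin(np.radians(d)); v=np.array([[c,-q],[q,c]])@r0-r0
    print(d,(v@ux/.05).round(2),(v@uy/.05).round(2))
```

```text
[0.62450771 0.23799439] [0.6437525  0.26843064] 45.0948958437471 45.252802401065985 0.03712204371913961
6 -0.1 -0.19
12 -0.18 -0.39
18 -0.23 -0.6
24 -0.27 -0.82
30 -0.28 -1.03
36 -0.27 -1.25
42 -0.24 -1.46
48 -0.18 -1.67
54 -0.1 -1.87
60 -0.0 -2.07
66 0.11 -2.25
```

Request:
{"method": "apply_moves", "body": {"moves": [[[-0.1,-0.19,0,0,0.95],[-0.18,-0.39,0,0,0.95],[-0.23,-0.6,0,0,0.95],[-0.27,-0.82,0,0,0.95],[-0.28,-1.03,0,0,0.95],[-0.27,-1.25,0,0,0.95],[-0.24,-1.46,0,0,0.95],[-0.24,-1.46,0,0,0.95],[-0.24,-1.46,0,0,0.95]]]}}

```text
time: 7.42
tool_pos: [0.5228, 0.2171, 0.3329]
ee_rot: [3.141, 0.004, 0.394]
wrist_force: [-7.6, -3.4, 3.7]
width: 0.0215
finger_force: 30.0
```

Run:
```python
from h import *
import pickle
s=snapshot("wrist");pickle.dump(s,open("w5.pkl","wb"));save(s,"w5.png")
c=snapshot("scene");pickle.dump(c,open("c5.pkl","wb"));
o=telemetry.get_obs();print(o["time"],o["tool_pos"],o["wrist_force"])
A=np.array([.624,.237]);v=np.array(o["tool_pos"])[:2]-A;print(np.degrees(np.arctan2(v[1],v[0]))%360,np.hypot(*v))
X=[(A[0],A[1],.118)]+[(A[0]+.037*np.cos(np.radians(12.6+d)),A[1]+.037*np.sin(np.radians(12.6+d)),.118) for d in (0,10,20,30)]
print(proj(s,X).round(0).tolist())
```

```text
7.525 [0.52282776 0.21709302 0.33285187] [-7.00445231 -3.58204869  2.65360221]
191.13150233485894 0.10311212290643731
[[357.0, 51.0], [373.0, -30.0], [359.0, -31.0], [346.0, -30.0], [333.0, -26.0]]
```

View pics/w5.png

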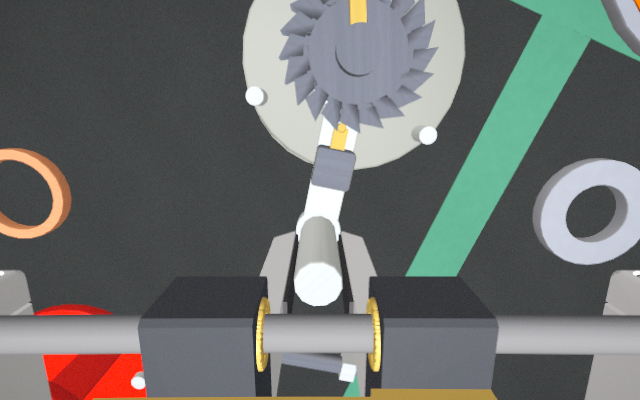

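The pointer runs straight up at x≈359 from (358,22), so about 10° remain to the tab.

Request:
{"method": "apply_moves", "body": {"moves": [[[0.05,-0.17,0,0,0.95],[0.1,-0.33,0,0,0.95],[0.1,-0.33,0,0,0.95],[0.1,-0.33,0,0,0.95]]]}}

```text
time: 8.02
tool_pos: [0.5216, 0.2344, 0.3328]
ee_rot: [3.141, 0.002, 0.394]
wrist_force: [-5.1, -2.2, 1.5]
width: 0.0215
finger_force: 30.0
```

Request:
{"method": "apply_moves", "body": {"moves": [[[0,0,0,0,0.4],[0,0,0,0,0.2],[0,0,0,0,0.2],[0,0,0,0,0.2],[0,0,-0.7,0,0.2],[0,0,-1.5,0,0.2],[-0.8,0,-1.6,0,0.2],[-1.6,0,-1.6,0,0.2],[-1.6,0,-1.6,0,0.2]]]}}

```text
time: 9.15
tool_pos: [0.4463, 0.2035, 0.4137]
ee_rot: [3.141, -0.001, 0.395]
wrist_force: [0.5, -0.5, 0.2]
width: 0.075
finger_force: 0.0
```

Run:
```python
from h import *
import pickle
s=snapshot("wrist");pickle.dump(s,open("w6.pkl","wb"));save(s,"w6.png")
o=telemetry.get_obs();print(o["time"],o["tool_pos"],o["width"],o["wrist_force"])
A=np.array([.624,.237])
X=[(A[0],A[1],.118)]+[(A[0]+.037*np.cos(np.radians(12.6+d)),A[1]+.037*np.sin(np.radians(12.6+d)),.118) for d in (-10,0,10)]+[(A[0]+.057*np.cos(np.radians(12.6)),A[1]+.057*np.sin(np.radians(12.6)),.125)]
print(proj(s,X).round(0).tolist())
```

```text
9.2 [0.44737247 0.20381235 0.41368138] 0.07530697510232257 [-0.82969153 -0.91548404  0.08487451]
[[372.0, -47.0], [394.0, -108.0], [385.0, -111.0], [375.0, -112.0], [394.0, -157.0]]
```

View pics/w6.png

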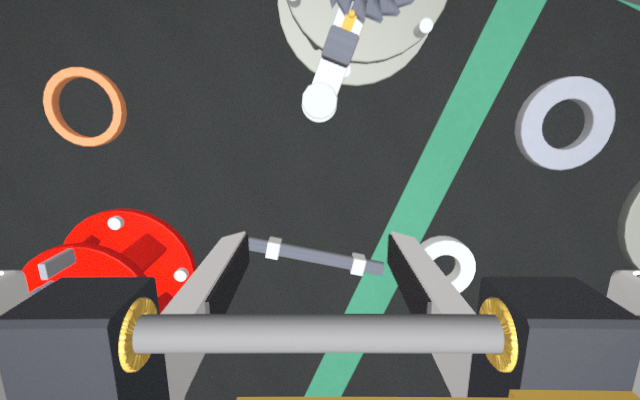

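I backed out of view: only the post top at (319,102) and the edge of the wheel show. I return above the post, staying high, to check the pointer.

Request:
{"method": "apply_moves", "body": {"moves": [[[0.8,0,-0.2,0,0.2],[1.6,0,-0.4,0,0.2],[1.6,0,-0.4,0,0.2]]]}}

```text
time: 9.57
tool_pos: [0.5246, 0.2357, 0.432]
ee_rot: [3.142, 0.0, 0.395]
wrist_force: [-1.0, 0.1, -0.1]
width: 0.0753
finger_force: 0.0
```

Run:
```python
from h import *
s=snapshot("wrist");save(s,"w7.png",(260,0,560,240),2.5)
A=np.array([.624,.237])
X=[(A[0],A[1],.118)]+[(A[0]+.037*np.cos(np.radians(12.6+d)),A[1]+.037*np.sin(np.radians(12.6+d)),.118) for d in (-10,0,10)]+[(A[0]+.057*np.cos(np.radians(12.6)),A[1]+.057*np.sin(np.radians(12.6)),.125)]
print(((proj(s,X)-[260,0])*2.5).round(0).tolist(),telemetry.get_obs()["wrist_force"])
```

```text
[[261.0, 214.0], [306.0, 95.0], [286.0, 89.0], [265.0, 87.0], [304.0, 11.0]] [-0.20717009  0.21846014  0.02441724]
```

View pics/w7.png

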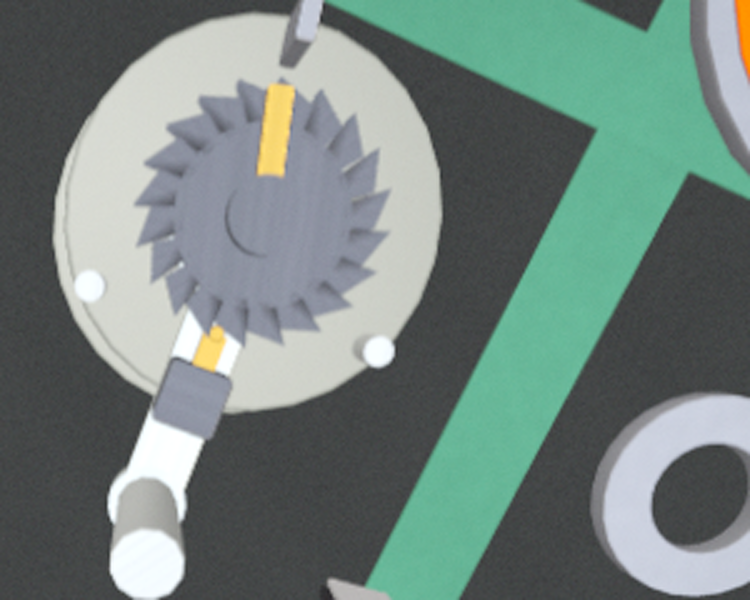

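The pointer, from (272,175) to (281,85), aims at the tab at (300,30) to within about 4°. The tolerance is 11°, and the robot touches nothing.

```bash
python3 -c "
from bench import ticket
print(ticket.close_job())"
```

```text
the job is handed in; nothing more can be done
None
```

I swung the freewheel lever anticlockwise to its stop, then clockwise until the pointer was about 4° from the tab (tolerance 11°). I let go of the grip, left the smooth-disc lever alone and handed the job in, but the hand-in returned no verdict.

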